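# Hang the ring gauges back on the gauge rack

## Robot

A 6-joint arm with a two-finger parallel gripper is mounted at the origin on a cart in front of the work surface, level with it; the furniture and walls round the work are solid. World frame = base frame: x ahead of the robot, y to its left, z up, the work surface at z = 0. Lengths are in m, angles in rad, forces in N, time in s.
With the tool pointing down it reaches from about 0.375 to 0.975 m from the base axis. Payload 3.8 kg.
Tool frame: the origin (TCP) lies at the very end of the fingers, on their centre line; the grasp point (between the pads) lies 19 mm behind it; z points along the fingers, y is the direction in which the jaws open and shut (so a half turn about z gives the same grasp; the last joint's range is limited). The gripper opens to 85 mm and grips with 20 to 120 N. Pads are 22 mm wide; open, the fingers measure 114 mm over their backs; the gripper's body (76 mm by 85 mm) begins 54 mm behind the grasp point. The pads swing forward as they close: fully open they stand 13 mm farther back than shut.
Start: joints at [1.256, 0.264, 1.604, -0, 1.274, -0.037], TCP at [0.185, 0.649, 0.231] pointing down, gripper open.
Joint ranges: [-2.63, 2.63], [-0.94, 2.18], [0.31, 2.57], [-1.31, 4.45], [0, 2.66], [-2.55, 2.55]. Speed limits (rad/s): [2.57, 2.57, 3.14, 3.14, 3.14, 3.14].

## Interface

Orientations are given as a rotation vector (axis times angle).
In Python, from workcell import status, read_camera, camera_info, order gives the robot as it stands.
- The arm moves only by the tool move_arm, never from a script. Its argument "deltas" is a list of rows, each a list of 3 entries, a list of its own where there are three numbers: the turn, a rotation vector about the world's x, y, z as a fraction of full scale, then the shift along the world's x, y, z as a fraction of full scale, then the closure, from -1 (fully open) to 1 (shut), so that 0 is half open. A call has 1 to 20 rows; each row is the pose to reach, as a shift and turn from the pose commanded when the call began; what a row does not reach only later rows make up. Full scale, the value 1, is 0.1 m for a shift and pi/2 rad for a turn. A row lasts 1/8 s, in which the tool goes at most 62.5 mm and 10.7 degrees, less where a joint would pass 70% of its speed; a pose out of reach is approached as far as the arm can. A call with a number of a shift or a turn outside -1 to 1 is refused whole. A call with a gripper value outside its range is refused whole. The fingers move at their own pace and stop on an object; "grip_force" is the grip in N (left out, the last holds). Time passes only in rows, so rows that repeat a pose let the fingers close. It gives the time, the measured TCP pose, the force and the opening at its end, in the units of the state.
- status.read_state(): the state, without advancing time (a new reading comes with each control period).
- read_camera(name): name is "scene" or "top" or "wrist"; returns (picture, depth): 384x512x3 uint8, red, green, blue; 384x512 float32, m along the optical axis (not along the pixel's ray), 0 where there is no reading.
- camera_info(name): a dict with "K" (3x3 intrinsics, pixels), "R" (3x3) and "t" (3): a world point X has camera coordinates R X + t. Camera axes: x right, y down, z forward; pixel columns grow to the right and rows downward; lengths in m; the calibration is good to about 2 mm. The wrist camera is an equidistant fisheye: a pixel r from the principal point sees the ray r / f radians off the axis. A picture is of the moment at which its call begins: read the wrist's pose just before it. camera_info takes no time and is no camera call; for the wrist camera it gives the pose at the moment of the call.
- order.finish_job(): hands the job in, once; it reports no verdict.
The state is a dict: "time": time; "q": joint angles; "joint_vel": joint speeds; "joint_torque": joint torques, N m; "tool_pos": TCP position; "tcp_rot": TCP orientation; "wrist_force": force on the tool from outside, world axes, zero at the start; "torque": the same for the moment, N m; "width": opening from 0.0 (shut) to 1.0 (fully open).
Only numpy, scipy, OpenCV 4.12 (cv2) and the standard library are available. Lean on these libraries where they do the work, as an engineer would, in place of code of your own. Each camera call takes 0.05 s, during which the arm holds its last target. There are 200 camera calls.

## Task

Hang the two ring gauges that lie on the table back on the sloping gauge rack, the large one on the thick stud and the small one, which lies on top of it, on the thin stud. Pass each gauge's keyhole over the stud's head and let it down the slope until the stud sits at the end of the slot, so that the gauge lies flat on the panel with its ring straight down the slope. Let go of both, and leave the gauge that already hangs there and the two loudspeaker drivers beside the work as they are.

Things in the scene. Friction and masses are not known exactly. Their poses are not given: they have to be found in the camera images.
- large_gauge: Large ring gauge: steel plate 6 mm thick, 184 mm long: ring of 80 mm outside, 62 mm bore; 26 mm wide handle with a black grip block; rounded eye with a keyhole. Origin: ring's centre, on the underside; x runs along the handle from ring to eye, z up out of the face with the grip. About 0.24 kg, centre of mass near x = 45 mm. Lies flat on the table, the small gauge across its ring.
- small_gauge: Small ring gauge: steel plate 6 mm thick, 155 mm long: ring of 64 mm outside, 46 mm bore; 26 mm wide handle with a black grip block; rounded eye with a keyhole. Origin: ring's centre, on the underside; x runs along the handle from ring to eye, z up out of the face with the grip. About 0.17 kg, centre of mass near x = 41 mm. Lies flat across the large gauge's ring, 6 mm above the table.
- large_grip (a point): middle of the large gauge's grip, 13 mm above the underside; axes as the gauge's. The grip block is as wide as the handle (26 mm), runs from x = 50 to 87 mm of the gauge and stands up to 20 mm above the underside, so plate and grip are pinched together
- large_hole (a point): centre of the keyhole's round entry hole of the large gauge, 26 mm wide, at x = 108 mm of the gauge, at the underside; axes as the gauge's
- large_seat (a point): centre of the round end of the large gauge's slot, where the stud must finally sit, at x = 129 mm, at the underside; axes as the gauge's. The slot is 15 mm wide and runs from the entry hole to here; the eye ends at x = 144 mm
- small_grip (a point): middle of the small gauge's grip, 13 mm above the underside; axes as the gauge's. The grip block is as wide as the handle (26 mm), runs from x = 37 to 76 mm of the gauge and stands up to 20 mm above the underside, so plate and grip are pinched together
- small_hole (a point): centre of the keyhole's round entry hole of the small gauge, 20 mm wide, at x = 92 mm of the gauge, at the underside; axes as the gauge's
- small_seat (a point): centre of the round end of the small gauge's slot, where the stud must finally sit, at x = 110 mm, at the underside; axes as the gauge's. The slot is 10.5 mm wide and runs from the entry hole to here; the eye ends at x = 123 mm
- medium_gauge: Medium ring gauge: steel plate 6 mm thick, 170 mm long: ring of 72 mm outside, 54 mm bore; 26 mm wide handle with a black grip block; rounded eye with a keyhole. Origin: ring's centre, on the underside; x runs along the handle from ring to eye, z up out of the face with the grip. Hangs on the middle-sized stud; leave it there.
- rack: gauge rack, fixed: grey steel panel 290 mm wide, 212 mm up the slope, rising at 40 degrees away from the robot, on rod legs. Origin on the table under its middle; x away from the robot, y along the row of studs. Lower edge 10 mm, upper edge 146 mm above the table. Three studs 92 mm apart, 123 mm up, 36 mm below the upper edge; which stud is where varies.
- thick_stud: Thick stud, for the large gauge: steel stud square on the sloping panel. Origin: where its axis meets the panel's face; z is its axis, out of the panel (40 degrees from vertical, leaning to the robot), x straight up the slope, y along the row. Shank 11 mm thick; 10 to 15 mm above the panel a round head 20 mm wide; the 6 mm plate fits behind it.
- thin_stud: Thin stud, for the small gauge: steel stud square on the sloping panel. Origin: where its axis meets the panel's face; z is its axis, out of the panel (40 degrees from vertical, leaning to the robot), x straight up the slope, y along the row. Shank 6.5 mm thick; 10 to 15 mm above the panel a round head 14 mm wide; the 6 mm plate fits behind it.
- middle_stud: Middle-sized stud, carries the medium gauge: steel stud square on the sloping panel. Origin: where its axis meets the panel's face; z is its axis, out of the panel (40 degrees from vertical, leaning to the robot), x straight up the slope, y along the row. Shank 9 mm thick; 10 to 15 mm above the panel a round head 17 mm wide; the 6 mm plate fits behind it.
- driver_a: loudspeaker driver standing on its magnet near the pile: 76 mm wide, 88 mm high, black frame with a yellow tube on top. Origin: centre of its underside, z up. Leave it standing there.
- driver_b: loudspeaker driver standing on its magnet to the left of the rack: 76 mm wide, 83 mm high. Origin: centre of its underside, z up. Leave it standing there.

How it is judged:
By the outcome, as a careful person would: the job done as asked, in the order asked, and still so for the second after the job is handed in, with the robot touching nothing.
It also fails if it takes over 72 s, if anything falls off the work surface, if the arm or the gripper's body presses on something with over 40 N, if the wrist force passes 120 N, or if a joint passes its speed limit or range.

## Working session

There is one attempt and no reset: what is moved stays moved. The work goes in short steps, Python scripts to look and compute and a tool call to move; the robot and the scene stay as the last step left them, time stands still between calls to the robot, and variables do not carry over. Pictures are saved under pics/ and viewed, about 8 in all and at most 12, crops included, and the job is handed in when it is done.

Besides the shell and the picture viewer there is one more tool, called after "Request:" as a command line: name --argument value ..., lists and objects as JSON in quotes. move_arm: Moves the arm, as the interface text tells. Its arguments: {"type":"object","properties":{"deltas":{"type":"array","items":{"type":"array"}},"grip_force":{"type":"number"}},"required":["deltas"]}

```bash
ls; mkdir -p pics; python3 - <<'E'
from workcell import status, read_camera, camera_info
import cv2,numpy as np
print(status.read_state())
for n in ["top","scene"]:
    i,d=read_camera(n); np.savez(f"{n}0.npz",i=i,d=d,**camera_info(n)); cv2.imwrite(f"pics/{n}0.png",i[:,:,::-1])
    c=camera_info(n); print(n,c["K"],-c["R"].T@c["t"],c["R"])
E
```

```text
pics
{'time': 0.0, 'q': array([ 1.25609304e+00,  2.64776504e-01,  1.60540875e+00,  1.65806755e-06,
        1.27367703e+00, -3.68861556e-02]), 'joint_vel': array([-0.0014567 , -0.00015674, -0.00069269, -0.00196795, -0.0010252 ,
       -0.00099396]), 'joint_torque': array([ 2.56330086e-04, -5.15138304e+01, -3.67303383e+01, -2.21269474e-04,
        1.32887287e-02,  1.51401127e-05]), 'tool_pos': array([0.1848862 , 0.64841486, 0.22992752]), 'tcp_rot': array([-0.43493737, -3.11093521,  0.0035093 ]), 'wrist_force': array([-0.5350441 , -0.06188189,  0.19953763]), 'torque': array([-0.03298118, -0.02496194,  0.01323047]), 'width': 1.001305142988447}
top [[362.63686267   0.         254.55693295]
 [  0.         362.63686267 185.13040441]
 [  0.           0.           1.        ]] [0.37861461 0.03945769 1.17071529] [[-0.00411766 -0.99992483 -0.01154909]
 [-0.99207852  0.00553484 -0.12549732]
 [ 0.12555181  0.01094085 -0.99202673]]
scene [[378.58010832   0.         256.08101156]
 [  0.         378.58010832 189.54424257]
 [  0.           0.           1.        ]] [-0.03464933 -0.56708517  0.6800486 ] [[ 0.75706128 -0.65305097 -0.01956144]
 [-0.3914314  -0.4293951  -0.8138804 ]
 [ 0.5231058   0.6238143  -0.58070306]]
```

View pics/top0.png

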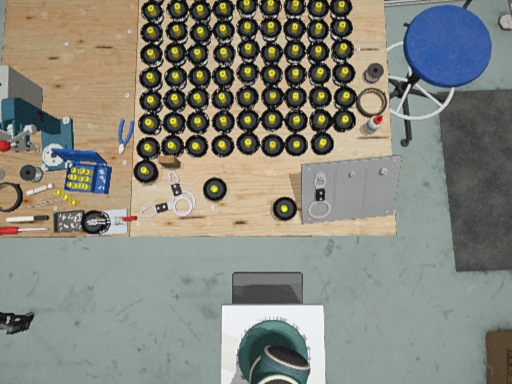

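View pics/scene0.png

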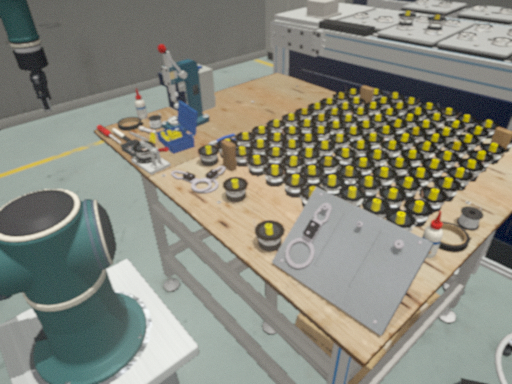

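The top view shows the pile at about (172,198), the rack at (350,190) with the medium gauge on the left stud (320,175), and free studs at about (350,172) and (380,170). I'll enlarge these areas.

```bash
cat > h.py <<'E'
import numpy as np,cv2
from scipy.spatial.transform import Rotation as Ro
def plane_hit(c,u,v,n,d):
    """pixel ray of pinhole camera with plane n.X=d"""
    R,t,K=c["R"],c["t"],c["K"]; o=-R.T@t
    r=R.T@np.linalg.solve(K,[u,v,1]); return o+r*(d-n@o)/(n@r)
def pt(c,d,u,v):
    return c["R"].T@(np.linalg.solve(c["K"],[u,v,1])*d[int(round(v)),int(round(u))]-c["t"])
E
python3 - <<'E'
from h import *
z=np.load("top0.npz");i=z["i"];d=z["d"]
a=cv2.resize(i[160:225,130:230],(800,520),interpolation=cv2.INTER_CUBIC)
b=cv2.resize(i[145:230,270:405],(800,504),interpolation=cv2.INTER_CUBIC)
m=np.vstack([a,b]);m=cv2.resize(m,None,fx=.585,fy=.585,interpolation=cv2.INTER_AREA)
cv2.imwrite("pics/crop0.png",m[:,:,::-1]);print(m.shape)
# rack plane fit
P=[];
for v in range(165,215,2):
    for u in range(335,396,2):
        P.append(pt(z,d,u,v))
P=np.array(P)
for _ in range(4):
    c=P.mean(0);n=np.linalg.svd(P-c)[2][2];n*=np.sign(n[2]);e=(P-c)@n;P=P[abs(e)<max(.003,1.5*e.std())]
print("rack n",n,"d",n@c,"tilt",np.degrees(np.arccos(n[2])),"yaw",np.degrees(np.arctan2(-n[1],-n[0])),e.std(),len(P))
E
```

```text
(599, 468, 3)
rack n [-0.64153098 -0.0594133   0.76479282] d -0.24302444675193272 tilt 40.111436020034255 yaw 5.291168552762404 0.0015492191462550082 635
```

View pics/crop0.png

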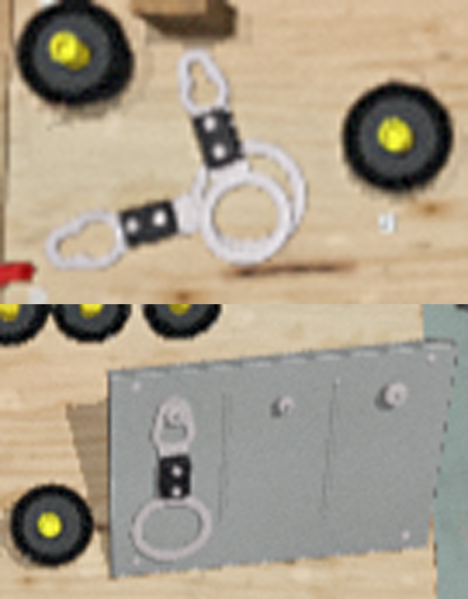

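The crop shows the small gauge on top: eye up-left at about (205,80), ring at (247,217). The large gauge's handle points left, with its eye at (85,240). The thin stud is in the middle at (283,405) and the thick stud on the right at (393,395).

```bash
python3 - <<'E'
from h import *
from workcell import camera_info,status
z=np.load("top0.npz");d=z["d"]
def src(x,y):
    x/=.585;y/=.585
    return (130+x/8,160+y/8) if y<520 else (270+x*135/800,145+(y-520)*85/504)
ez=np.array([0,0,1.])
for nme,p,h in [("sm ring",(247,217),.012),("sm eye",(205,85),.012),("sm grip",(217,138),.026),("lg ring",(252,195),.006),("lg grip",(148,222),.02),("lg eye",(85,240),.006)]:
    print(nme,plane_hit(z,*src(*p),ez,h).round(4))
n=np.array([-0.64153,-0.05941,0.76479]);dd=-0.24302
for nme,p in [("thin",(283,405)),("thick",(394,394)),("med",(176,415))]:
    q=plane_hit(z,*src(*p),n,dd+.015); print(nme,q.round(4),"foot",(q-.015*n).round(4))
for nme,u,v in [("dA",214,188),("dB",284,208),("wood",168,160)]: print(nme,pt(z,d,u,v).round(3))
c=camera_info("wrist");print(c["K"]); R=c["R"];o=-R.T@c["t"];s=status.read_state()
T=Ro.from_rotvec(s["tcp_rot"]).as_matrix();print("cam in tool",T.T@(o-s["tool_pos"]),"cam axes in tool\n",(T.T@R.T).round(3)); print(T.round(3))
E
```

```text
sm ring [0.4579 0.2826 0.012 ]
sm eye [0.5495 0.3136 0.012 ]
sm grip [0.5109 0.3012 0.026 ]
lg ring [0.4735 0.2807 0.006 ]
lg grip [0.4543 0.3483 0.02  ]
lg eye [0.4431 0.3952 0.006 ]
thin [ 0.54   -0.2284  0.137 ] foot [ 0.5496 -0.2275  0.1256]
thick [ 0.5486 -0.3205  0.1372] foot [ 0.5583 -0.3196  0.1257]
med [ 0.5321 -0.1396  0.1373] foot [ 0.5417 -0.1387  0.1258]
dA [0.512 0.178 0.051]
dB [ 0.449 -0.039  0.05 ]
wood [0.593 0.313 0.095]
[[297.31863964   0.         261.70109152]
 [  0.         297.31863964 190.6700682 ]
 [  0.           0.           1.        ]]
cam in tool [ 7.66489362e-02 -1.06297573e-04 -1.41585586e-01] cam axes in tool
 [[ 0.001 -0.955 -0.296]
 [ 1.     0.     0.001]
 [-0.001 -0.296  0.955]]
[[-0.962  0.274 -0.001]
 [ 0.274  0.962 -0.002]
 [ 0.    -0.002 -1.   ]]
```

Request:
move_arm --deltas '[[[0,0,-0.2],[0.29,-0.44,-0.04],-1],[[0,0,-0.41],[0.58,-0.875,-0.08],-1],[[0,0,-0.41],[0.58,-0.875,-0.08],-1],[[0,0,-0.41],[0.58,-0.875,-0.08],-1],[[0,0,-0.41],[0.58,-0.875,-0.08],-1]]' --grip_force 60

```text
time: 0.72
tool_pos: [0.2431, 0.5612, 0.2228]
tcp_rot: [-1.396, -2.814, 0.001]
wrist_force: [-0.7, 0.3, 0.6]
width: 0.999
```

Request:
move_arm --deltas '[[[0,0,-0.2],[0.29,-0.44,-0.04],-1],[[0,0,-0.41],[0.58,-0.875,-0.08],-1],[[0,0,-0.41],[0.58,-0.875,-0.08],-1],[[0,0,-0.41],[0.58,-0.875,-0.08],-1],[[0,0,-0.41],[0.58,-0.875,-0.08],-1]]'

```text
time: 1.35
tool_pos: [0.3011, 0.474, 0.2151]
tcp_rot: [2.213, 2.229, -0.001]
wrist_force: [0.3, 0.2, 0.2]
width: 1.001
```

Request:
move_arm --deltas '[[[0,0,-0.2],[0.29,-0.44,-0.04],-1],[[0,0,-0.41],[0.58,-0.875,-0.08],-1],[[0,0,-0.41],[0.58,-0.875,-0.08],-1],[[0,0,-0.41],[0.58,-0.875,-0.08],-1],[[0,0,-0.41],[0.58,-0.875,-0.08],-1]]'

```text
time: 1.98
tool_pos: [0.359, 0.3867, 0.2072]
tcp_rot: [2.805, 1.416, -0.0]
wrist_force: [-0.4, 0.2, 0.2]
width: 1.002
```

Request:
move_arm --deltas '[[[0,0,-0.2],[0.29,-0.44,-0.2],-1],[[0,0,-0.41],[0.58,-0.875,-0.4],-1],[[0,0,-0.41],[0.58,-0.875,-0.4],-1],[[0,0,-0.41],[0.58,-0.875,-0.4],-1],[[0,0,-0.41],[0.58,-0.875,-0.4],-1],[[0,0,-0.41],[0.58,-0.875,-0.4],-1]]'

```text
time: 2.72
tool_pos: [0.417, 0.2995, 0.1673]
tcp_rot: [-3.108, -0.456, -0.0]
wrist_force: [0.3, 0.1, -0.6]
width: 0.999
```

```bash
cat >> h.py <<'E'
def snap(name):
    from workcell import read_camera,camera_info,status
    c=camera_info("wrist"); s=status.read_state(); i,d=read_camera("wrist")
    np.savez(name+".npz",i=i,d=d,tp=s["tool_pos"],tr=s["tcp_rot"],q=s["q"],**c)
    cv2.imwrite(f"pics/{name}.png",cv2.resize(i,(768,576),interpolation=cv2.INTER_CUBIC)[:,:,::-1])
    print(s["time"],s["q"].round(3),s["tool_pos"].round(4))
def fray(c,u,v):
    K=c["K"];x=np.array([u-K[0,2],v-K[1,2]])/K[0,0];r=np.linalg.norm(x)
    return np.r_[x/max(r,1e-9)*np.sin(r),np.cos(r)]
def fhit(c,u,v,n,d):
    o=-c["R"].T@c["t"];r=c["R"].T@fray(c,u,v);return o+r*(d-n@o)/(n@r)
def fproj(c,X):
    p=c["R"]@X+c["t"];r=np.hypot(p[0],p[1]);a=np.arctan2(r,p[2])
    return c["K"][:2,2]+c["K"][0,0]*a*p[:2]/r
def rectify(c,n,d,org,ex,ey,w,h,s):
    """metric picture of plane n.X=d: org at upper left, s px per m, ex right, ey down"""
    m=np.zeros((h,w,2),np.float32)
    for v in range(h):
        for u in range(w): m[v,u]=fproj(c,org+ex*u/s+ey*v/s)
    return cv2.remap(c["i"],m[...,0],m[...,1],cv2.INTER_CUBIC)
E
python3 - <<'E'
from h import *
snap("w1")
E
```

```text
2.725 [0.574 0.008 2.015 0.    1.118 1.854] [0.417  0.2995 0.1673]
```

View pics/w1.png

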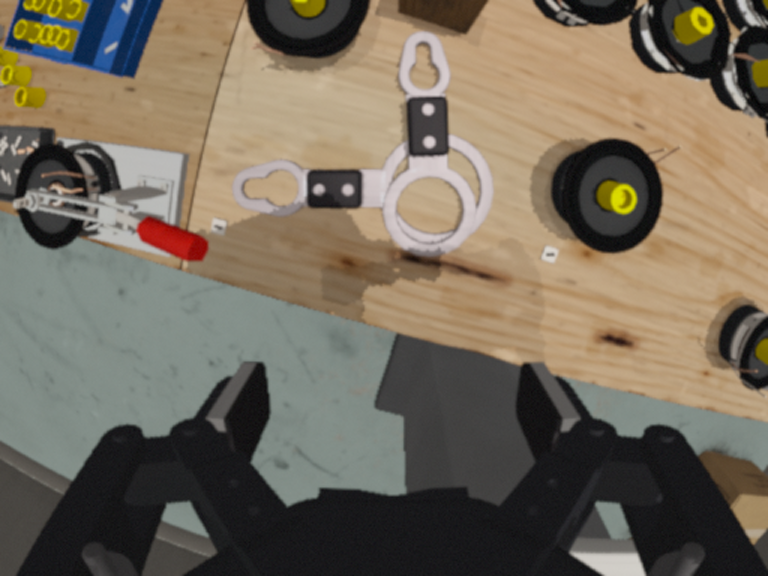

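The wrist view is clear: the small gauge runs nearly vertical (ring at (430,207), eye at (424,65)). The large gauge points left (grip at (335,189), eye at (270,188)). Next I'll fit both poses.

```bash
cat >> h.py <<'E'
from scipy.optimize import minimize
G={"large":(40,31,108,13,129,7.5,15,144,50,87),"small":(32,23,92,10,110,5.25,13,123,37,76)}
def model(g,s=4):
    """masks of gauge on grid, s px/mm: +1 bright steel, -1 holes and a rim outside, grip"""
    R,r,xh,rh,xs,ws,re,L,g0,g1=G[g]
    X,Y=np.meshgrid(np.arange(-50,155,1/1.5),np.arange(-50,50.1,1/1.5))
    rad=np.hypot(X,Y)
    hole=(np.hypot(X-xh,Y)<rh)|((X>xh)&(X<xs)&(abs(Y)<ws))|(np.hypot(X-xs,Y)<ws)
    bore=rad<r; grip=(X>g0)&(X<g1)&(abs(Y)<13)
    return X,Y,rad,hole,bore,grip
def fit_gauge(c,g,z,x0,parts=("ring","hole")):
    R,r,xh,rh,xs,ws,re,L,g0,g1=G[g]
    im=c["i"].astype(np.float32); gray=cv2.GaussianBlur(im.min(2),(0,0),.7)
    # bright steel / dark inside of rims: maximise mean inside minus outside
    th=np.linspace(0,2*np.pi,120,endpoint=False)
    def key(o):   # keyhole outline offset by o mm outward
        a=np.arcsin(min(1,ws/rh)); t=np.linspace(a,2*np.pi-a,60)
        p=[np.c_[xh+(rh+o)*np.cos(t),(rh+o)*np.sin(t)]]
        t=np.linspace(-np.pi/2,np.pi/2,25); p.append(np.c_[xs+(ws+o)*np.cos(t),(ws+o)*np.sin(t)])
        x=np.linspace(xh+rh*np.cos(a)+1,xs,10)
        return np.vstack(p+[np.c_[x,0*x+ws+o],np.c_[x,0*x-ws-o]])
    def circ(q): return np.c_[q*np.cos(th),q*np.sin(th)]
    ins=[];out=[]
    if "hole" in parts: ins.append(key(1.5)); out.append(key(-1.5))
    if "ring" in parts: ins+= [circ(r+1.5)]; out+=[circ(r-1.5)]
    if "outer" in parts: ins+=[circ(R-1.5)]; out+=[circ(R+1.5)]
    ins=np.vstack(ins);out=np.vstack(out)
    def val(P,p):
        x,y,a=p; a=np.radians(a)
        W=np.c_[x+np.cos(a)*P[:,0]-np.sin(a)*P[:,1],y+np.sin(a)*P[:,0]+np.cos(a)*P[:,1]]/1000
        q=np.array([fproj(c,np.r_[w,z]) for w in W],np.float32)
        return cv2.remap(gray,q[None,:,0],q[None,:,1],cv2.INTER_LINEAR).mean()
    f=lambda p:val(out,p)-val(ins,p)
    s=np.array([[0,0,0],[6,0,0],[0,6,0],[0,0,4]])+x0
    m=minimize(f,x0,method="Nelder-Mead",options=dict(initial_simplex=s,xatol=.02,fatol=.02))
    return m.x,m.fun
E
python3 - <<'E'
from h import *
c=dict(np.load("w1.npz"));ez=np.array([0,0,1.])
h=lambda u,v,z:fhit(c,u/1.5,v/1.5,ez,z)
r=h(430,207,.012);e=h(424,65,.012);a=np.degrees(np.arctan2(*(e-r)[1::-1]))
print("click small",r,e,np.linalg.norm(e-r),a, "grip",h(428,126,.026))
e=h(270,188,.006);k=h(335,189,.02);al=np.degrees(np.arctan2(*(e-k)[1::-1]));u=np.array([np.cos(np.radians(al)),np.sin(np.radians(al)),0]);rl=k-.0685*u
print("click large",rl,e,al,"grip",k)
for p in (("ring","hole"),("hole",),("ring","hole","outer")): print("small",p,fit_gauge(c,"small",.012,[r[0]*1e3,r[1]*1e3,a],p))
for p in (("hole",),("hole","outer"),("outer",)): print("large",p,fit_gauge(c,"large",.006,[rl[0]*1e3,rl[1]*1e3,al],p))
E
```

```text
click small [0.4605201  0.28716857 0.012     ] [0.55076743 0.31901063 0.012     ] 0.09570004679738636 19.43442704185946 grip [0.51081755 0.30534688 0.026     ]
click large [0.47350696 0.28467663 0.02      ] [0.44217829 0.39650264 0.006     ] 105.65050731893528 grip [0.4550278  0.35063701 0.02      ]
small ('ring', 'hole') (array([458.06534539, 286.91077849,  19.27456339]), np.float64(-59.367919921875))
small ('hole',) (array([457.96046733, 286.82297005,  19.29171978]), np.float64(-72.602783203125))
small ('ring', 'hole', 'outer') (array([458.10289765, 286.78865967,  19.35499045]), np.float64(-51.20808410644531))
large ('hole',) (array([473.3292518 , 286.26407151, 105.64876911]), np.float64(-37.65460968017578))
large ('hole', 'outer') (array([470.84308903, 285.92707943, 104.43864515]), np.float64(-33.96330261230469))
large ('outer',) (array([470.74960187, 286.15553401, 107.50691616]), np.float64(-31.562088012695312))
```

Request:
move_arm --deltas '[[[0,0,0.029],[0.47,0.03,0],-0.3],[[0,0,0.029],[0.943,0.06,-0.1],-0.3],[[0,0,0.029],[0.943,0.06,-0.5],-0.3],[[0,0,0.029],[0.943,0.06,-1],-0.3],[[0,0,0.029],[0.943,0.06,-1],-0.3],[[0,0,0.029],[0.943,0.06,-1],-0.3]]'

```text
time: 3.52
tool_pos: [0.5121, 0.3058, 0.0686]
tcp_rot: [-3.097, -0.523, -0.002]
wrist_force: [0.6, -0.3, 0.2]
width: 0.653
```

Request:
move_arm --deltas '[[[0,0,0],[0,0,-0.25],-0.3],[[0,0,0],[0,0,-0.45],-0.3],[[0,0,0],[0,0,-0.6],-0.3],[[0,0,0],[0,0,-0.6],-0.3],[[0,0,0],[0,0,-0.6],0.6],[[0,0,0],[0,0,-0.6],1],[[0,0,0],[0,0,-0.6],1],[[0,0,0],[0,0,-0.6],1],[[0,0,0],[0,0,-0.6],1],[[0,0,0],[0,0,-0.6],1],[[0,0,0],[0,0,-0.6],1]]'

```text
time: 4.9
tool_pos: [0.5124, 0.3056, 0.0084]
tcp_rot: [-3.097, -0.521, -0.003]
wrist_force: [-0.4, -0.4, 6.1]
width: 0.292
```

```bash
cat >> h.py <<'E'
N=np.array([-0.64153,-0.05941,0.76479]);
def rackR(n=N):
    n=n/np.linalg.norm(n); y=np.cross(n,[0,0,1]); y/=np.linalg.norm(y)   # horizontal
    u=np.cross(n,np.cross([0,0,1],n)); u=np.array([0,0,1.])-n*n[2]; u/=np.linalg.norm(u)
    z=-n; return np.c_[u,np.cross(z,u),z],u
E
python3 - <<'E'
from h import *
from workcell import status
s=status.read_state();R0=Ro.from_rotvec(s["tcp_rot"]).as_matrix();R1,u=rackR()
w=Ro.from_matrix(R1@R0.T).as_rotvec();print(s["tool_pos"],R1.round(3),u,"turn frac",w/(np.pi/2),"deg",np.degrees(np.linalg.norm(w)))
E
```

```text
[0.51235682 0.30559835 0.0083833 ] [[ 0.762  0.092  0.642]
 [ 0.071 -0.996  0.059]
 [ 0.644  0.    -0.765]] [0.76153379 0.07052316 0.64427693] turn frac [ 0.09387268 -0.43543151 -0.147125  ] deg 42.21934864851982
```

Request:
move_arm --deltas '[[[0,0,0],[0,0,0.15],1],[[0,0,0],[0,0,0.5],1],[[0,0,0],[0,0,1],1],[[0,0,0],[0,0,1],1]]'

```text
time: 5.4
tool_pos: [0.5147, 0.307, 0.1128]
tcp_rot: [-3.095, -0.521, -0.014]
wrist_force: [-0.4, -0.2, -1.0]
width: 0.287
```

Request:
move_arm --deltas '[[[0,0,0],[0,-0.3,0.5],1],[[0,0,0],[0,-0.7,1],1],[[0,0,0],[0,-1,1],1],[[0,0,0],[0,-1,1],1]]'

```text
time: 5.9
tool_pos: [0.5107, 0.2031, 0.2068]
tcp_rot: [3.098, 0.517, -0.002]
wrist_force: [0.0, 0.8, -2.7]
width: 0.29
```

Request:
move_arm --deltas '[[[0.012,-0.05,-0.018],[0,-0.4,0],1],[[0.0235,-0.109,-0.037],[-0.1,-0.9,0],1],[[0.0235,-0.109,-0.037],[-0.1,-1,0],1]]'

```text
time: 6.28
tool_pos: [0.4966, 0.1032, 0.2033]
tcp_rot: [-3.094, -0.425, -0.263]
wrist_force: [0.6, 0.5, -1.8]
width: 0.288
```

Request:
move_arm --deltas '[[[0.012,-0.05,-0.018],[0,-0.5,0],1],[[0.0235,-0.109,-0.037],[-0.1,-1,0],1],[[0.0235,-0.109,-0.037],[-0.1,-1,0],1]]'

```text
time: 6.65
tool_pos: [0.4886, 0.0029, 0.2046]
tcp_rot: [-3.062, -0.323, -0.537]
wrist_force: [-0.2, 0.4, -2.2]
width: 0.288
```

Request:
move_arm --deltas '[[[0.012,-0.05,-0.018],[0,-0.5,0],1],[[0.0235,-0.109,-0.037],[-0.1,-1,0],1],[[0.0235,-0.109,-0.037],[-0.1,-1,0],1]]'

```text
time: 7.02
tool_pos: [0.48, -0.098, 0.2058]
tcp_rot: [-3.004, -0.221, -0.805]
wrist_force: [0.0, 0.9, -1.1]
width: 0.289
```

Request:
move_arm --deltas '[[[0.012,-0.05,-0.018],[0,-0.5,0],1],[[0.0235,-0.109,-0.037],[-0.1,-1,0],1],[[0.0235,-0.109,-0.037],[-0.1,-1,0],1],[[0.0235,-0.109,-0.037],[-0.1,-1,0],1],[[0.0235,-0.109,-0.037],[-0.1,-1,0],1]]'

```text
time: 7.65
tool_pos: [0.4725, -0.1928, 0.2074]
tcp_rot: [-2.918, -0.138, -1.062]
wrist_force: [1.0, 0.6, -1.5]
width: 0.286
```

Orientation is now nearly at the panel's. I'll approach the pre-pose and look.

Request:
move_arm --deltas '[[[0,0,0],[0.02,-0.2,-0.2],1],[[0,0,0],[0.04,-0.4,-0.4],1],[[0,0,0],[0.04,-0.4,-0.4],1],[[0,0,0],[0.04,-0.4,-0.4],1],[[0,0,0],[0.04,-0.4,-0.4],1],[[0,0,0],[0.04,-0.4,-0.4],1]]'

```text
time: 8.4
tool_pos: [0.4758, -0.2345, 0.1681]
tcp_rot: [-2.92, -0.135, -1.066]
wrist_force: [0.3, 1.3, -2.3]
width: 0.289
```

```bash
python3 - <<'E'
from h import *
snap("w2")
c=np.load("w2.npz");T=Ro.from_rotvec(c["tr"]).as_matrix();print(T.round(3))
R1,u=rackR();print("rot err",Ro.from_matrix(R1@T.T).as_rotvec()/(np.pi/2))
E
```

```text
8.4 [-0.859 -0.218  2.382  0.889  0.74   0.012] [ 0.4758 -0.2345  0.1681]
[[ 0.762  0.092  0.641]
 [ 0.071 -0.996  0.058]
 [ 0.644  0.001 -0.765]]
rot err [ 0.00059547 -0.00011     0.00031461]
```

View pics/w2.png

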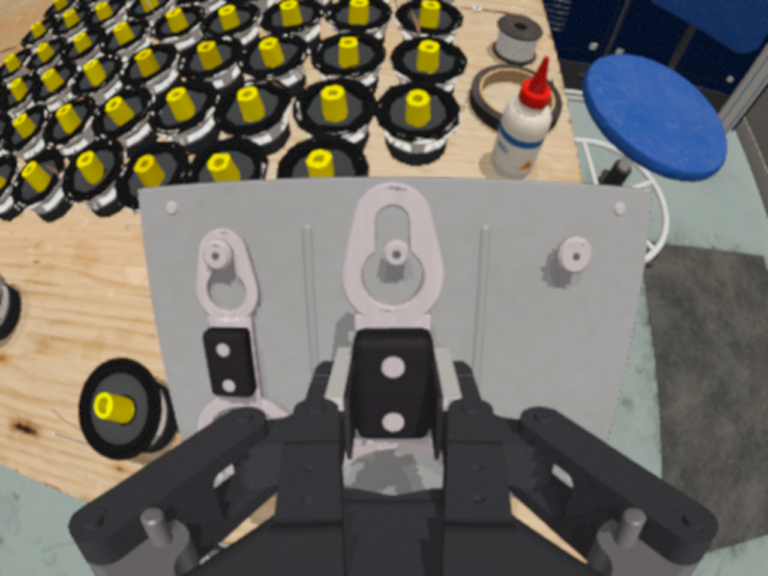

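The gauge is held straight. Its keyhole is at about (393,250), and through it I see the thin stud's head at (396,252). The thick stud is at (574,254) and the medium stud at (216,254).

```bash
cat >> h.py <<'E'
def intool(c):
    """camera calibration in gripper frame: x tool x, y -tool y, z -tool z (up out of gauge)"""
    T=Ro.from_rotvec(c["tr"]).as_matrix()@np.diag([1,-1,-1]); k=dict(c); k["t"]=c["R"]@c["tp"]+c["t"]; k["R"]=c["R"]@T; return k,T
def fpt(c,u,v):
    z=c["d"][int(round(v)),int(round(u))]; r=fray(c,u,v); return c["R"].T@(r/r[2]*z-c["t"])
def panel(c,boxes):
    P=np.array([fpt(c,u,v) for a,b,e,f in boxes for u in range(a,e,3) for v in range(b,f,3)])
    for _ in range(4):
        m=P.mean(0);n=np.linalg.svd(P-m)[2][2];n*=np.sign(n[2]);e=(P-m)@n;P=P[abs(e)<max(.002,2*e.std())]
    return n,n@m,e.std()
E
python3 - <<'E'
from h import *
c=dict(np.load("w2.npz"));k,T=intool(c)
n,d,sd=panel(c,[(213,160,228,215),(330,185,365,235),(385,185,410,235),(110,135,128,200)]);print("panel",n,d,sd,"rel tilt deg",np.degrees(np.arccos(n@N)), "TCP height",n@c["tp"]-d)
for nm,u,v in [("thin",396,252),("thick",574,254),("med",216,254)]:
    for nn,dd in ((n,d),(N,-.24302)):
        q=fhit(c,u/1.5,v/1.5,nn,dd+.015);print(nm,"foot",(q-.015*nn).round(4),"in tool",(T.T@(q-.015*nn-c["tp"])).round(4), "headdepthpt", (T.T@(fpt(c,u/1.5,v/1.5)-c["tp"])).round(4))
for z in (.0036,.0046): print(z,fit_gauge(k,"small",z,[-56.5,0,0],("hole",)))
print("plate depth pts",[(T.T@(fpt(c,u/1.5,v/1.5)-c["tp"])).round(4) for u,v in ((352,270),(432,270),(415,205))])
E
```

```text
panel [-0.63945781 -0.05944984  0.76652425] -0.24322050032114165 0.0006165328709178203 rel tilt deg 0.20871783437389455 TCP height 0.08181334057080333
thin foot [ 0.5486 -0.2289  0.1226] in tool [ 0.0266 -0.0011 -0.0819] headdepthpt [ 0.0269 -0.0011 -0.0657]
thin foot [ 0.5479 -0.229   0.1241] in tool [ 0.027  -0.0011 -0.0803] headdepthpt [ 0.0269 -0.0011 -0.0657]
thick foot [ 0.557  -0.3193  0.1226] in tool [ 0.0265 -0.0919 -0.082 ] headdepthpt [ 0.0265 -0.0919 -0.0671]
thick foot [ 0.5562 -0.3187  0.124 ] in tool [ 0.0269 -0.0912 -0.0804] headdepthpt [ 0.0265 -0.0919 -0.0671]
med foot [ 0.5401 -0.138   0.1226] in tool [ 0.0265  0.0903 -0.0818] headdepthpt [ 0.0266  0.09   -0.0663]
med foot [ 0.5395 -0.1387  0.124 ] in tool [ 0.0269  0.0896 -0.0802] headdepthpt [ 0.0266  0.09   -0.0663]
0.0036 (array([-56.31995616,  -0.35060454,   0.28651332]), np.float64(-25.927490234375))
0.0046 (array([-56.0124026 ,   0.46769837,  -0.16065425]), np.float64(-26.778656005859375))
plate depth pts [array([0.0369, 0.0135, 0.004 ]), array([ 0.0367, -0.0123,  0.0034]), array([ 0.0577, -0.0066,  0.0027])]
```

Request:
move_arm --deltas '[[[0,0,0],[0.03,-0.05,-0.2],1],[[0,0,0],[0.15,-0.01,-0.35],1],[[0,0,0],[0.308,0.017,-0.511],1],[[0,0,0],[0.308,0.017,-0.511],1],[[0,0,0],[0.308,0.017,-0.511],1],[[0,0,0],[0.308,0.017,-0.511],1]]'

```text
time: 9.2
tool_pos: [0.5063, -0.2337, 0.1171]
tcp_rot: [-2.92, -0.133, -1.066]
wrist_force: [0.2, 0.6, -1.6]
width: 0.284
```

```bash
python3 - <<'E'
from h import *
snap("w3")
c=dict(np.load("w3.npz"));k,T=intool(c)
foot=np.array([.5486,-.2289,.1226]);print("stud in tool",T.T@(foot-c["tp"]),"rot err",Ro.from_matrix(rackR()[0]@(T@np.diag([1,-1,-1])).T).as_rotvec())
print(fit_gauge(k,"small",.0036,[-56.5,0,0],("hole",)))
i=cv2.resize(c["i"][110:230,180:340],(800,600),interpolation=cv2.INTER_CUBIC)
cv2.imwrite("pics/w3c.png",i[:,:,::-1])
E
```

```text
9.2 [-0.796 -0.081  2.382  1.033  0.619 -0.122] [ 0.5063 -0.2337  0.1171]
stud in tool [ 0.03608684  0.00097889 -0.02325789] rot err [ 1.03449003e-03 -6.81045558e-05  1.87819120e-03]
(array([-56.20214597,   1.1142478 ,  -0.25821305]), np.float64(-46.773956298828125))
```

View pics/w3c.png

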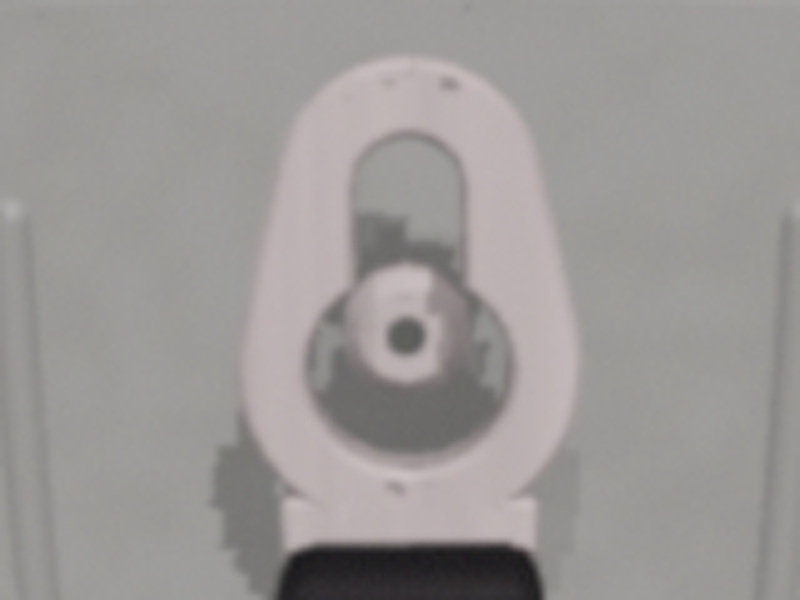

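```bash
python3 - <<'E'
from h import *
c=dict(np.load("w3.npz"));k,T=intool(c);ez=np.array([0,0,1.])
for z in (-.0083,-.007): print("stud",fhit(k,180+405/5-.1,110+335/5-.1,ez,z))
for z in (.0036,): print("hole",fhit(k,180+410/5-.1,110+362/5-.1,ez,z))
print("u,y,n world",T.T.round(3))
E
```

```text
stud [ 0.0351537   0.00089266 -0.0083    ]
stud [ 0.03549167  0.00088716 -0.007     ]
hole [0.03554198 0.00036021 0.0036    ]
u,y,n world [[ 0.762  0.07   0.644]
 [-0.09   0.996 -0.001]
 [-0.642 -0.057  0.765]]
```

Request:
move_arm --deltas '[[[0,0,0],[0.03,0.003,-0.04],1],[[0,0,0],[0.06,0.007,-0.07],1],[[0,0,0],[0.09,0.009,-0.11],1],[[0,0,0],[0.119,0.013,-0.142],1],[[0,0,0],[0.119,0.013,-0.142],1],[[0,0,0],[0.119,0.013,-0.142],1]]'

```text
time: 10.0
tool_pos: [0.5181, -0.2318, 0.1019]
tcp_rot: [-2.919, -0.133, -1.064]
wrist_force: [0.0, -0.1, -1.9]
width: 0.286
```

Request:
move_arm --deltas '[[[0,0,0],[-0.03,-0.003,-0.025],1],[[0,0,0],[-0.06,-0.005,-0.051],1],[[0,0,0],[-0.09,-0.008,-0.076],1],[[0,0,0],[-0.122,-0.011,-0.103],1],[[0,0,0],[-0.122,-0.011,-0.103],1],[[0,0,0],[-0.122,-0.011,-0.103],1]]'

```text
time: 10.75
tool_pos: [0.5059, -0.233, 0.0917]
tcp_rot: [-2.92, -0.132, -1.064]
wrist_force: [0.6, 0.3, -1.5]
width: 0.29
```

Request:
move_arm --deltas '[[[0,0,0],[-0.005,-0.001,-0.014],1],[[0,0,0],[-0.015,-0.001,-0.026],1],[[0,0,0],[-0.015,-0.001,-0.026],1],[[0,0,0],[-0.015,-0.001,-0.026],1]]'

```text
time: 11.25
tool_pos: [0.5048, -0.2332, 0.0895]
tcp_rot: [-2.919, -0.133, -1.065]
wrist_force: [3.3, 0.2, -0.4]
width: 0.289
```

Request:
move_arm --deltas '[[[0,0,0],[0.003,0,-0.015],1],[[0,0,0],[0.003,0,-0.015],0.3],[[0,0,0],[0.003,0,-0.015],0.15],[[0,0,0],[0.003,0,-0.015],0],[[0,0,0],[0.003,0,-0.015],0],[[0,0,0],[0.003,0,-0.015],0]]'

```text
time: 12.0
tool_pos: [0.5047, -0.233, 0.0874]
tcp_rot: [-2.92, -0.133, -1.064]
wrist_force: [0.1, -0.2, -0.1]
width: 0.497
```

Request:
move_arm --deltas '[[[0,0,0],[-0.05,-0.005,0.06],0],[[0,0,0],[-0.2,-0.02,0.24],0],[[0,0,0],[-0.4,-0.04,0.48],0],[[0,0,0],[-0.6,-0.05,0.72],0],[[0,0,0],[-0.6,-0.05,0.72],0],[[0,0,0],[-0.6,-0.05,0.72],0]]'

```text
time: 12.75
tool_pos: [0.4446, -0.2381, 0.1595]
tcp_rot: [-2.92, -0.132, -1.064]
wrist_force: [-0.6, -0.2, -0.1]
width: 0.499
```

```bash
python3 - <<'E'
from h import *
snap("w4")
E
```

```text
12.75 [-0.935 -0.248  2.423  0.895  0.782 -0.054] [ 0.4446 -0.2381  0.1595]
```

View pics/w4.png

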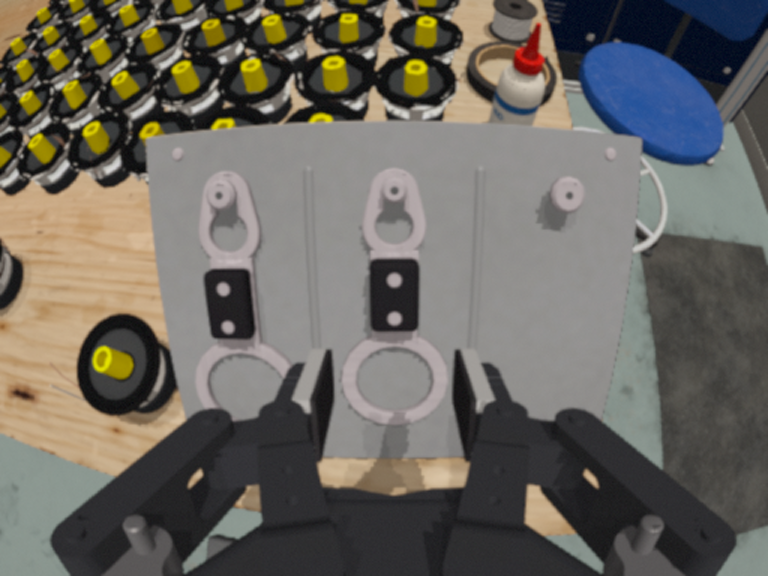

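The small gauge hangs on the thin stud at the slot's end, (394,190), with its ring straight below at (394,378). The medium gauge is unchanged. Next is the large gauge.

```bash
python3 - <<'E'
from h import *
from workcell import status
s=status.read_state();R0=Ro.from_rotvec(s["tcp_rot"]);a=np.radians(105.3);x=np.array([np.cos(a),np.sin(a),0]);z=np.array([0,0,-1.])
R1=Ro.from_matrix(np.c_[x,np.cross(z,x),z]);w=(R1*R0.inv()).as_rotvec();print(w/(np.pi/2),np.degrees(np.linalg.norm(w)))
for k in range(1,6):
    p=w/5; R=Ro.from_rotvec(p*k)*R0; print(k,R.as_matrix()[:,2].round(2))
E
```

```text
[-0.41473679  0.28683946  1.06179472] 105.7908368222287
1 [ 0.53  0.15 -0.83]
2 [ 0.39  0.19 -0.9 ]
3 [ 0.25  0.18 -0.95]
4 [ 0.11  0.11 -0.99]
5 [-0. -0. -1.]
```

Request:
move_arm --deltas '[[[0,0,0],[0,0.1,0.3],0],[[-0.042,0.029,0.106],[0.03,0.5,0.4],0],[[-0.083,0.0574,0.2124],[0.05,1,0.4],0],[[-0.083,0.0574,0.2124],[0.05,1,0.4],0]]'

```text
time: 13.3
tool_pos: [0.4504, -0.135, 0.1992]
tcp_rot: [-2.899, -0.691, -0.898]
wrist_force: [0.5, -1.0, -0.7]
width: 0.5
```

Request:
move_arm --deltas '[[[-0.042,0.029,0.106],[0.03,0.5,0],0],[[-0.083,0.0574,0.2124],[0.05,1,0],0],[[-0.083,0.0574,0.2124],[0.05,1,0],0]]'

```text
time: 13.68
tool_pos: [0.4553, -0.0349, 0.1991]
tcp_rot: [-2.783, -1.219, -0.703]
wrist_force: [-0.9, 0.6, -0.1]
width: 0.499
```

Request:
move_arm --deltas '[[[-0.042,0.029,0.106],[0.03,0.5,0],0],[[-0.083,0.0574,0.2124],[0.05,1,0],0],[[-0.083,0.0574,0.2124],[0.05,1,0],0]]'

```text
time: 14.05
tool_pos: [0.4604, 0.0645, 0.1991]
tcp_rot: [-2.574, -1.705, -0.484]
wrist_force: [-0.5, -1.0, -0.7]
width: 0.503
```

Request:
move_arm --deltas '[[[-0.042,0.029,0.106],[0.03,0.5,0],0],[[-0.083,0.0574,0.2124],[0.05,1,0],0],[[-0.083,0.0574,0.2124],[0.05,1,0],0]]'

```text
time: 14.42
tool_pos: [0.4656, 0.1635, 0.1987]
tcp_rot: [-2.279, -2.135, -0.247]
wrist_force: [-0.2, -0.2, 0.3]
width: 0.497
```

Request:
move_arm --deltas '[[[-0.042,0.029,0.106],[0.03,0.5,0],0],[[-0.083,0.0574,0.2124],[0.05,1,0],0],[[-0.083,0.0574,0.2124],[0.05,1,0],0],[[-0.083,0.0574,0.2124],[0.05,1,-0.2],0],[[-0.083,0.0574,0.2124],[0.05,1,-0.2],0],[[-0.083,0.0574,0.2124],[0.05,1,-0.2],0]]'

```text
time: 15.18
tool_pos: [0.47, 0.2598, 0.1796]
tcp_rot: [-1.91, -2.494, -0.001]
wrist_force: [0.3, 0.5, -0.0]
width: 0.499
```

```bash
python3 - <<'E'
from h import *
snap("w5")
c=dict(np.load("w5.npz"));T=Ro.from_rotvec(c["tr"]).as_matrix();print(T.round(3))
for p in (("ring","hole"),("hole",),("ring","hole","outer")): print("large",p,fit_gauge(c,"large",.006,[473,286,105.6],p))
E
```

```text
15.175 [0.458 0.042 1.956 0.    1.143 0.194] [0.47   0.2598 0.1796]
[[-0.261  0.965  0.   ]
 [ 0.965  0.261  0.   ]
 [ 0.     0.    -1.   ]]
large ('ring', 'hole') (array([472.73864141, 286.43650279, 105.36570398]), np.float64(-47.816162109375))
large ('hole',) (array([473.59247193, 286.57419737, 105.77609239]), np.float64(-47.62397766113281))
large ('ring', 'hole', 'outer') (array([472.63506145, 286.47904121, 105.3064333 ]), np.float64(-42.425254821777344))
```

View pics/w5.png

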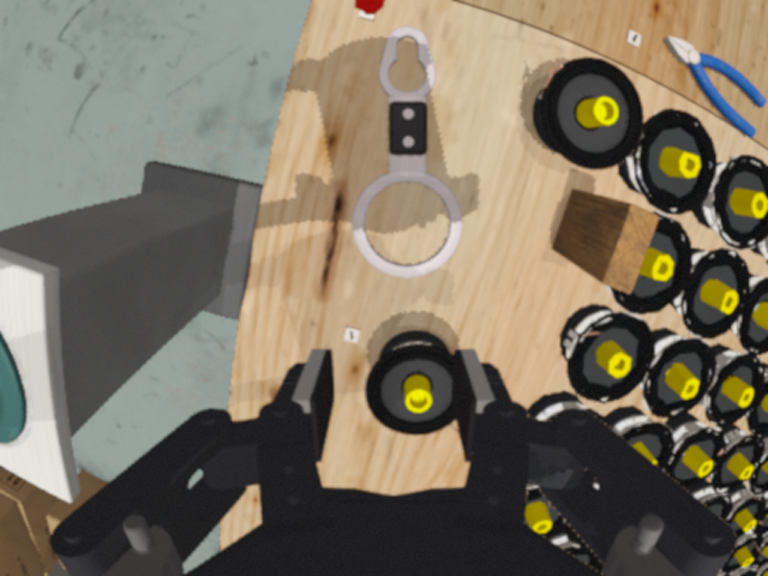

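Request:
move_arm --deltas '[[[0,0,0],[-0.08,0.46,0],0],[[0,0,0],[-0.154,0.927,-0.3],-0.2],[[0,0,0],[-0.154,0.927,-0.7],-0.2],[[0,0,0],[-0.154,0.927,-1],-0.2],[[0,0,0],[-0.154,0.927,-1],-0.2],[[0,0,0],[-0.154,0.927,-1],-0.2]]'

```text
time: 15.98
tool_pos: [0.4556, 0.3549, 0.0813]
tcp_rot: [1.905, 2.497, 0.005]
wrist_force: [-0.0, 0.6, 1.4]
width: 0.601
```

Request:
move_arm --deltas '[[[0,0,0],[0,0,-0.25],-0.2],[[0,0,0],[0,0,-0.5],-0.2],[[0,0,0],[0,0,-0.7],-0.2],[[0,0,0],[0,0,-0.765],-0.2],[[0,0,0],[0,0,-0.765],-0.2],[[0,0,0],[0,0,-0.765],0.6],[[0,0,0],[0,0,-0.765],1],[[0,0,0],[0,0,-0.765],1],[[0,0,0],[0,0,-0.765],1],[[0,0,0],[0,0,-0.765],1],[[0,0,0],[0,0,-0.765],1]]'

```text
time: 17.35
tool_pos: [0.4553, 0.3553, 0.0044]
tcp_rot: [1.904, 2.498, 0.004]
wrist_force: [-0.4, 0.3, 5.8]
width: 0.287
```

Request:
move_arm --deltas '[[[0,0,0],[0,0,0.15],1],[[0,0,0],[0,0,0.5],1],[[0,0,0],[0,0,1],1],[[0,0,0],[0,0,1],1]]'

```text
time: 17.85
tool_pos: [0.4573, 0.3567, 0.1079]
tcp_rot: [1.903, 2.496, 0.015]
wrist_force: [-0.1, 0.8, -2.8]
width: 0.282
```

Request:
move_arm --deltas '[[[0,0,0],[0,-0.1,0.5],1],[[0,0,0],[0,-0.5,1],1],[[0,0,0],[0,-0.8,1],1],[[0,0,0],[0,-0.8,1],1]]'

```text
time: 18.35
tool_pos: [0.4532, 0.2726, 0.2017]
tcp_rot: [-1.907, -2.495, 0.003]
wrist_force: [0.1, 0.9, -3.3]
width: 0.288
```

```bash
python3 - <<'E'
from h import *
from workcell import status
s=status.read_state();R0=Ro.from_rotvec(s["tcp_rot"]);R1=Ro.from_matrix(rackR(np.array([-.6405,-.0594,.7657]))[0])
w=(R1*R0.inv()).as_rotvec()/(np.pi/2);print(s["tool_pos"],s["width"],w,w/5)
E
```

```text
[0.45324743 0.27256422 0.20173538] 0.28781572105085645 [ 0.41390959 -0.28868636 -1.06008061] [ 0.08278192 -0.05773727 -0.21201612]
```

Request:
move_arm --deltas '[[[0.042,-0.029,-0.106],[0,-0.5,0.05],1],[[0.083,-0.0577,-0.212],[0,-1,0.1],1],[[0.083,-0.0577,-0.212],[0,-1,0.1],1]]'

```text
time: 18.73
tool_pos: [0.452, 0.1714, 0.2104]
tcp_rot: [-2.287, -2.129, -0.242]
wrist_force: [-0.1, 0.1, -1.7]
width: 0.287
```

Request:
move_arm --deltas '[[[0.042,-0.029,-0.106],[0,-0.5,0.05],1],[[0.083,-0.0577,-0.212],[0,-1,0.1],1],[[0.083,-0.0577,-0.212],[0,-1,0.1],1]]'

```text
time: 19.1
tool_pos: [0.4531, 0.072, 0.2213]
tcp_rot: [-2.584, -1.695, -0.482]
wrist_force: [0.5, 0.8, -2.8]
width: 0.285
```

Request:
move_arm --deltas '[[[0.042,-0.029,-0.106],[0,-0.5,0],1],[[0.083,-0.0577,-0.212],[0,-1,0],1],[[0.083,-0.0577,-0.212],[0,-1,0],1]]'

```text
time: 19.48
tool_pos: [0.4534, -0.0274, 0.2212]
tcp_rot: [-2.792, -1.207, -0.702]
wrist_force: [0.1, 0.2, -1.0]
width: 0.288
```

Request:
move_arm --deltas '[[[0.042,-0.029,-0.106],[0,-0.5,0],1],[[0.083,-0.0577,-0.212],[0,-1,0],1],[[0.083,-0.0577,-0.212],[0,-1,0],1]]'

```text
time: 19.85
tool_pos: [0.4541, -0.1262, 0.2217]
tcp_rot: [-2.904, -0.682, -0.898]
wrist_force: [0.1, 0.7, -2.8]
width: 0.286
```

Request:
move_arm --deltas '[[[0.042,-0.029,-0.106],[0,-0.5,0],1],[[0.083,-0.0577,-0.212],[0,-1,0],1],[[0.083,-0.0577,-0.212],[0,-1,0],1],[[0.083,-0.0577,-0.212],[0,-1,0],1]]'

```text
time: 20.35
tool_pos: [0.4551, -0.223, 0.2223]
tcp_rot: [-2.918, -0.144, -1.063]
wrist_force: [0.3, 0.1, -1.2]
width: 0.287
```

Request:
move_arm --deltas '[[[0,0,0],[0.1,-0.5,0],1],[[0,0,0],[0.25,-0.98,-0.2],1],[[0,0,0],[0.25,-0.98,-0.5],1],[[0,0,0],[0.25,-0.98,-0.5],1],[[0,0,0],[0.25,-0.98,-0.5],1],[[0,0,0],[0.25,-0.98,-0.5],1]]'

```text
time: 21.1
tool_pos: [0.4803, -0.3231, 0.175]
tcp_rot: [-2.921, -0.141, -1.07]
wrist_force: [0.8, 0.5, -1.9]
width: 0.284
```

```bash
python3 - <<'E'
from h import *
snap("w6")
c=dict(np.load("w6.npz"));k,T=intool(c)
foot=np.array([.557,-.3193,.1226]);print("stud in tool (old)",T.T@(foot-c["tp"]),"rot err frac",Ro.from_matrix(rackR(np.array([-.6405,-.0594,.7657]))[0]@(T@np.diag([1,-1,-1])).T).as_rotvec()/(np.pi/2))
for z in (.0016,.003): print(fit_gauge(k,"large",z,[-71.3,0,0],("hole",)))
E
```

```text
21.1 [-0.987 -0.075  2.248  0.895  0.816 -0.099] [ 0.4803 -0.3231  0.175 ]
stud in tool (old) [ 0.02477003 -0.00324133 -0.08958475] rot err frac [ 0.00283893  0.00236851 -0.00134343]
(array([-73.92931755,  -1.61985944,   0.59596856]), np.float64(-35.5179443359375))
(array([-73.68411734,  -1.22142567,   0.44576061]), np.float64(-36.67999267578125))
```

View pics/w6.png

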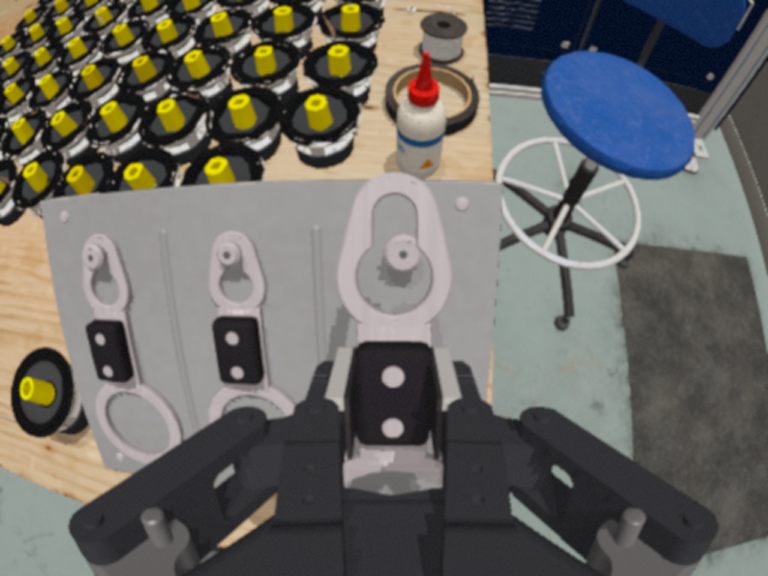

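The keyhole is at about (401,245) in the held large gauge, and the thick stud's head shows through it at (402,252). The other two gauges hang undisturbed. Next I'll align and lower.

Request:
move_arm --deltas '[[[0.0028,0.0024,-0.0013],[0.03,-0.05,-0.2],1],[[0.0028,0.0024,-0.0013],[0.17,-0.02,-0.38],1],[[0.0028,0.0024,-0.0013],[0.347,0.004,-0.559],1],[[0.0028,0.0024,-0.0013],[0.347,0.004,-0.559],1],[[0.0028,0.0024,-0.0013],[0.347,0.004,-0.559],1],[[0.0028,0.0024,-0.0013],[0.347,0.004,-0.559],1]]'

```text
time: 21.9
tool_pos: [0.5139, -0.3233, 0.1181]
tcp_rot: [-2.919, -0.132, -1.062]
wrist_force: [1.1, -0.3, -3.4]
width: 0.285
```

```bash
python3 - <<'E'
from h import *
snap("w7")
c=dict(np.load("w7.npz"));k,T=intool(c)
foot=np.array([.557,-.3193,.1226]);print("stud in tool (old)",T.T@(foot-c["tp"]),"rot err frac",Ro.from_matrix(rackR(np.array([-.6405,-.0594,.7657]))[0]@(T@np.diag([1,-1,-1])).T).as_rotvec()/(np.pi/2))
for z in (.0016,): print(fit_gauge(k,"large",z,[-73.8,0,0],("hole",)))
print(T.T.round(3))
i=cv2.resize(c["i"][100:220,180:340],(800,600),interpolation=cv2.INTER_CUBIC)
cv2.imwrite("pics/w7c.png",i[:,:,::-1])
E
```

```text
21.9 [-0.923  0.057  2.244  1.007  0.702 -0.196] [ 0.5139 -0.3233  0.1181]
stud in tool (old) [ 3.60489440e-02  5.14617197e-05 -2.43114008e-02] rot err frac [-0.00072086 -0.00070078  0.00100528]
(array([-73.7382239 ,   0.62192121,  -0.33192481]), np.float64(-60.718231201171875))
[[ 0.763  0.069  0.642]
 [-0.091  0.996  0.001]
 [-0.64  -0.059  0.766]]
```

View pics/w7c.png

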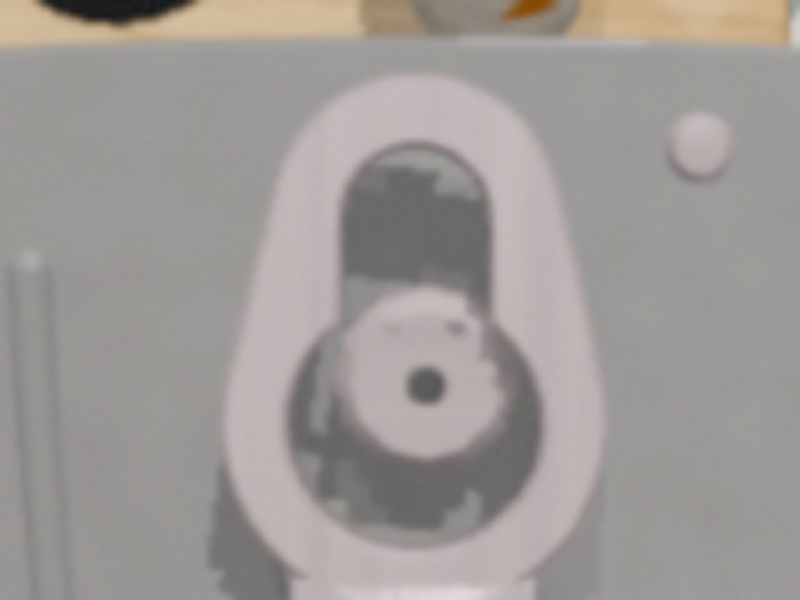

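```bash
python3 - <<'E'
from h import *
c=dict(np.load("w7.npz"));k,T=intool(c);ez=np.array([0,0,1.])
for p in ((426,384),(426,376)): print("stud",fhit(k,180+p[0]/5-.1,100+p[1]/5-.1,ez,-.0093))
for p in ((415,422),(416,181)): print("hole/seat",fhit(k,180+p[0]/5-.1,100+p[1]/5-.1,ez,.0016))
print([ (T.T@(fpt(c,180+a/5,100+b/5)-c["tp"])).round(4) for a,b in ((426,350),(260,420),(570,420),(415,105))])
E
```

```text
stud [ 0.03500137 -0.00130385 -0.0093    ]
stud [ 0.03587171 -0.00130145 -0.0093    ]
hole/seat [ 0.03395808 -0.00011779  0.0016    ]
hole/seat [ 0.05777137 -0.00019681  0.0016    ]
[array([ 0.0387, -0.0013, -0.0091]), array([ 0.0327,  0.0157, -0.0033]), array([ 0.0328, -0.016 , -0.0031]), array([ 0.0644, -0.0002, -0.0071])]
```

```bash
python3 - <<'E'
from h import *
for f,pts in (("w7",[(180+a/5,100+b/5) for a,b in ((260,420),(570,420),(300,250),(530,250),(290,190),(540,190),(380,110),(450,110),(415,95),(310,590),(520,590))]),("w6",[(a/1.5,b/1.5) for a,b in ((352,270),(440,270),(362,225),(436,225),(400,183),(370,331),(430,331))])):
    c=dict(np.load(f+".npz"));k,T=intool(c)
    P=np.array([T.T@(fpt(c,*p)-c["tp"]) for p in pts]);A=np.c_[P[:,:2],np.ones(len(P))]
    s,r,_,_=np.linalg.lstsq(A,P[:,2],rcond=None);print(f,(P*1e3).round(1).tolist(),"slopes deg",np.degrees(s[:2]),s[2]*1e3)
E
```

```text
w7 [[32.7, 15.7, -3.3], [32.8, -16.0, -3.1], [49.9, 11.4, -5.9], [50.0, -11.7, -5.3], [56.0, 12.3, -5.5], [55.9, -12.8, -6.7], [63.9, 3.3, -7.0], [63.9, -3.7, -7.0], [65.4, -0.2, -8.2], [15.0, 10.8, -0.9], [14.8, -11.2, -1.3]] slopes deg [-7.30730143  0.47149785] 0.8628557006785246
w6 [[34.6, 14.3, -4.1], [34.4, -15.8, -4.9], [50.1, 10.7, -4.7], [50.0, -14.1, -5.2], [63.9, -2.0, -7.5], [13.4, 8.4, -1.1], [-24.4, -20.6, -90.1]] slopes deg [43.65570712 43.17744656] -38.896277412407336
```

Request:
move_arm --deltas '[[[0.0037,-0.04,0],[0.0,-0.004,0.03],1],[[0.0074,-0.0808,0],[0.022,-0.008,0.018],1],[[0.0074,-0.0808,0],[0.022,-0.008,0.018],1],[[0.0074,-0.0808,0],[0.022,-0.008,0.018],1]]'

```text
time: 22.45
tool_pos: [0.5161, -0.3242, 0.1193]
tcp_rot: [-2.842, -0.128, -1.241]
wrist_force: [0.5, -1.4, -2.3]
width: 0.28
```

```bash
cat >> h.py <<'E'
def held(name,g,x0,foot):
    """pose of held gauge against the panel, in rack axes about the stud foot (x up slope, y left, z out)"""
    c=dict(np.load(name+".npz")); n=np.array([-.6405,-.0594,.7657]); R=rackR(n)[0]@np.diag([1,-1,-1])
    k=dict(c); k["t"]=c["R"]@foot+c["t"]; k["R"]=c["R"]@R
    G_=cv2.GaussianBlur(c["i"],(0,0),.7).astype(int)
    tcp=R.T@(c["tp"]-foot); P=[]
    for u in range(190,330,2):
        for v in range(90,215,2):
            p=k["R"].T@(fray(k,u,v)/fray(k,u,v)[2]*c["d"][v,u]-k["t"]); q=p-tcp
            if G_[v,u].min()>150 and 12<q[0]*1e3<75 and abs(q[1])<.022 and -.014<q[2]<.010: P.append(p)
    P=np.array(P)
    for _ in range(6):
        A=np.c_[P[:,:2],np.ones(len(P))]; s=np.linalg.lstsq(A,P[:,2],rcond=None)[0]; e=P[:,2]-A@s; P=P[abs(e)<max(.0008,2*e.std())]
    print(name,"tcp",(tcp*1e3).round(2),"plate slopes deg",np.degrees(s[:2]).round(2),"pts",len(P),"sd mm",(e.std()*1e3).round(2))
    zt=float(s@np.r_[tcp[0]+.034,tcp[1],1]); print("top height at hole mm",zt*1e3)
    m,f=fit_gauge(k,g,zt,[tcp[0]*1e3+x0,tcp[1]*1e3,0],("hole",)); a=np.radians(m[2]); xh=G[g][2]
    print("hole rel stud",m[0]+xh*np.cos(a),m[1]+xh*np.sin(a),"yaw",m[2],f)
    return k
E
python3 - <<'E'
from h import *
snap("w8")
f=np.array([.557,-.3193,.1226])
held("w7","large",-74,f);k=held("w8","large",-75,f)
i=k["i"][100:220,180:340]
# stud head: dark centre dot
g=cv2.GaussianBlur(k["i"].min(2),(0,0),1);w=g[160:195,250:280];y,x=np.unravel_index(w.argmin(),w.shape);print("dot px",x+250,y+160,w.min(),"expected",fproj(k,np.array([0,0,.015])),"hit",fhit(k,x+250,y+160,np.array([0,0,1.]),.015)*1e3)
i=cv2.resize(i,(800,600),interpolation=cv2.INTER_CUBIC)
cv2.imwrite("pics/w8c.png",i[:,:,::-1])
E
```

```text
22.45 [-0.982  0.08   2.29   1.237  0.752 -0.452] [ 0.5161 -0.3242  0.1193]
w7 tcp [-3.602e+01  2.000e-02  2.435e+01] plate slopes deg [-6.99 -0.3 ] pts 731 sd mm 0.52
top height at hole mm 20.650981084637838
hole rel stud -3.2067078780415557 -0.013160862571445886 yaw -0.918395961896891 -58.820167541503906
w8 tcp [-33.65  -1.08  23.95] plate slopes deg [ 0.36 -0.53] pts 741 sd mm 0.5
top height at hole mm 24.76675207966493
hole rel stud -0.2312324846902385 -0.8463650626453005 yaw -2.11911862028993 -49.13938903808594
dot px 263 182 98 expected [260.42691074 179.79820305] hit [-1.2111345  -1.39304737 15.        ]
```

View pics/w8c.png

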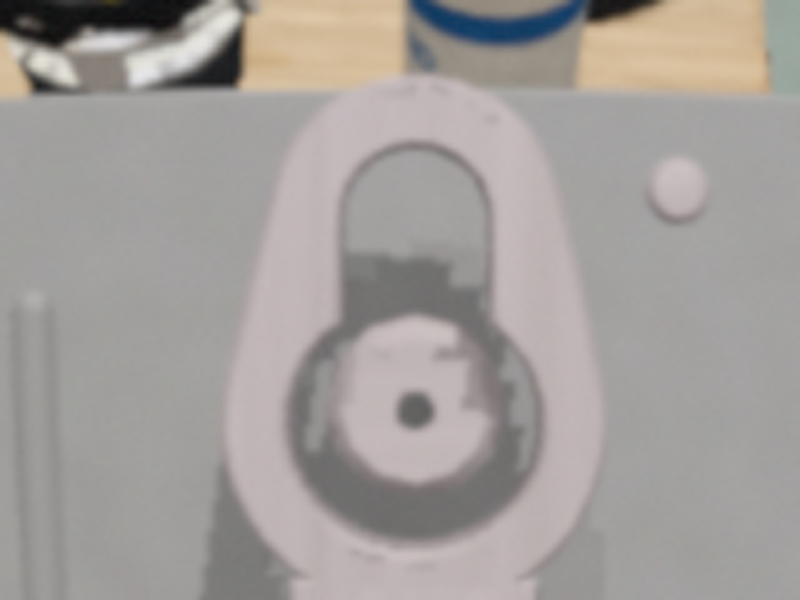

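The head sits centred in the entry hole (dot at (414,409), hole centre at about (415,422)). Next I'll lower the gauge along the stud axis.

Request:
move_arm --deltas '[[[0,0,0],[0.025,0.002,-0.03],1],[[0,0,0],[0.05,0.005,-0.06],1],[[0,0,0],[0.075,0.007,-0.09],1],[[0,0,0],[0.109,0.01,-0.13],1],[[0,0,0],[0.109,0.01,-0.13],1],[[0,0,0],[0.109,0.01,-0.13],1]]'

```text
time: 23.25
tool_pos: [0.5271, -0.3227, 0.1058]
tcp_rot: [-2.84, -0.128, -1.242]
wrist_force: [0.3, 0.2, -2.1]
width: 0.279
```

```bash
python3 - <<'E'
from h import *
snap("w9")
k=held("w9","large",-75,np.array([.557,-.3193,.1226]))
E
```

```text
23.25 [-0.96   0.116  2.284  1.28   0.729 -0.488] [ 0.5271 -0.3227  0.1058]
w9 tcp [-33.81  -0.6    6.5 ] plate slopes deg [-9.92 -1.12] pts 1557 sd mm 4.4
top height at hole mm 8.11517590769189
hole rel stud -1.551114663341366 -0.7233489069591298 yaw -0.2922589088739056 -52.41388702392578
```

Request:
move_arm --deltas '[[[0,0,0],[-0.034,-0.003,-0.029],1],[[0,0,0],[-0.068,-0.006,-0.058],1],[[0,0,0],[-0.103,-0.01,-0.087],1],[[0,0,0],[-0.137,-0.013,-0.116],1],[[0,0,0],[-0.137,-0.013,-0.116],1],[[0,0,0],[-0.137,-0.013,-0.116],1]]'

```text
time: 24.05
tool_pos: [0.5134, -0.3242, 0.0944]
tcp_rot: [-2.84, -0.128, -1.242]
wrist_force: [-0.3, 0.6, -3.2]
width: 0.287
```

Request:
move_arm --deltas '[[[0,0,0],[-0.01,-0.001,-0.009],1],[[0,0,0],[-0.018,-0.002,-0.016],1],[[0,0,0],[-0.023,-0.002,-0.02],1],[[0,0,0],[-0.023,-0.002,-0.02],1]]'

```text
time: 24.55
tool_pos: [0.5111, -0.3242, 0.0923]
tcp_rot: [-2.84, -0.128, -1.242]
wrist_force: [-0.6, 0.4, -2.7]
width: 0.284
```

Request:
move_arm --deltas '[[[0,0,0],[-0.008,-0.001,-0.006],1],[[0,0,0],[-0.015,-0.001,-0.013],1],[[0,0,0],[-0.015,-0.001,-0.013],1]]'

```text
time: 24.92
tool_pos: [0.5102, -0.3245, 0.0918]
tcp_rot: [-2.84, -0.129, -1.244]
wrist_force: [4.0, 0.8, -1.2]
width: 0.283
```

Request:
move_arm --deltas '[[[0,0,0],[0.006,0,-0.008],1],[[0,0,0],[0.006,0,-0.008],0.3],[[0,0,0],[0.006,0,-0.008],0.15],[[0,0,0],[0.006,0,-0.008],0],[[0,0,0],[0.006,0,-0.008],0],[[0,0,0],[0.006,0,-0.008],0]]'

```text
time: 25.68
tool_pos: [0.5102, -0.3244, 0.0903]
tcp_rot: [-2.841, -0.128, -1.242]
wrist_force: [0.0, 0.9, 1.0]
width: 0.502
```

Request:
move_arm --deltas '[[[0,0,0],[-0.06,-0.005,0.06],0],[[0,0,0],[-0.2,-0.02,0.2],0],[[0,0,0],[-0.4,-0.04,0.4],0],[[0,0,0],[-0.64,-0.06,0.62],0],[[0,0,0],[-0.64,-0.06,0.62],0],[[0,0,0],[-0.64,-0.06,0.62],0]]'

```text
time: 26.42
tool_pos: [0.4461, -0.3305, 0.1522]
tcp_rot: [-2.841, -0.128, -1.242]
wrist_force: [0.9, 0.0, -0.4]
width: 0.501
```

```bash
python3 - <<'E'
from h import *
snap("w10")
c=dict(np.load("w10.npz")); n=np.array([-.6405,-.0594,.7657]); R=rackR(n)[0]@np.diag([1,-1,-1])
for g,foot in (("large",np.array([.557,-.3193,.1226])),("small",np.array([.5486,-.2289,.1226]))):
    k=dict(c); k["t"]=c["R"]@foot+c["t"]; k["R"]=c["R"]@R
    for p in (("hole","ring"),("hole",)):
        m,f=fit_gauge(k,g,.006,[-G[g][4]-1,0,0],p);a=np.radians(m[2]);xs=G[g][4];print(g,p,"seat rel stud mm",(m[0]+xs*np.cos(a)).round(2),(m[1]+xs*np.sin(a)).round(2),"yaw",m[2].round(2),round(f))
    for x in (-168,-162,-90,-21,12): 
        q=fproj(k,np.array([{-168:-(xs-0)-35 if g=="large" else -xs-27,-162:-xs+35 if g=="large" else -xs+27,-90:-xs+44 if g=="large" else -xs+34,-21:-xs+92 if g=="large" else -xs+78,12:11 if g=="large" else 9}[x]/1e3,0,.006]));P=k["R"].T@(fray(k,*q)/fray(k,*q)[2]*c["d"][int(round(q[1])),int(round(q[0]))]-k["t"]);print("  top z mm",(P*1e3).round(1))
E
```

```text
26.425 [-1.136 -0.043  2.336  1.106  0.885 -0.415] [ 0.4461 -0.3305  0.1522]
large ('hole', 'ring') seat rel stud mm -2.25 -1.4 yaw -0.65 -27
large ('hole',) seat rel stud mm -2.91 -5.09 yaw -11.28 -22
  top z mm [-163.2   -0.     7.3]
  top z mm [-94.   -0.    6.1]
  top z mm [-84.4  -0.    8. ]
  top z mm [-36.9  -0.    6.6]
  top z mm [11.  -0.   6.3]
small ('hole', 'ring') seat rel stud mm -2.08 0.33 yaw 0.28 -20
small ('hole',) seat rel stud mm -2.12 0.1 yaw -0.66 -32
  top z mm [-66.  -51.4 140.2]
  top z mm [-83.2   0.3   5.2]
  top z mm [-71.9  -5.7  20.8]
  top z mm [-32.    0.1   5.7]
  top z mm [ 9.  -0.1  6.2]
```

View pics/w10.png

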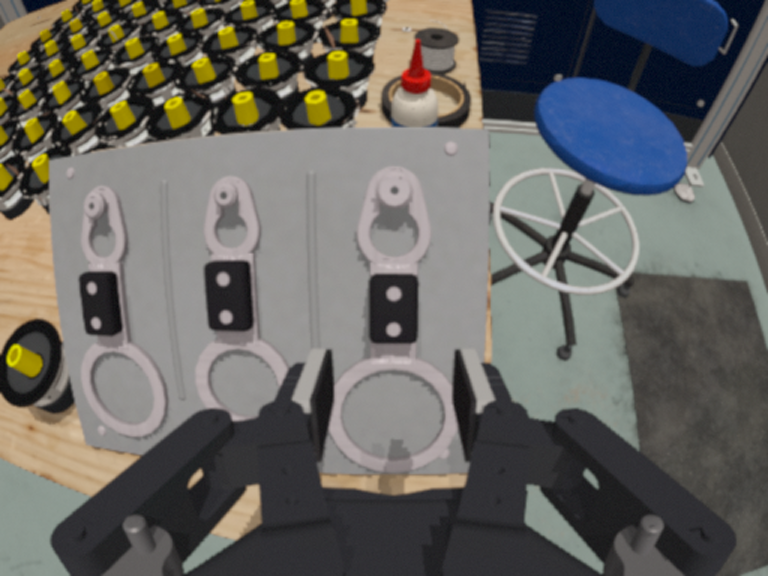

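Both gauges hang flat and straight: stud heads at (394,190) and (228,195), rings straight below, nothing touched by the gripper. I'll hand the job in.

```bash
python3 -c "
from workcell import order,status
print(order.finish_job(), status.read_state()['time'])"
```

```text
the job is handed in; nothing more can be done
the job is handed in; nothing more can be done
```

Both gauges are back on the rack: the small one on the thin stud first, then the large one on the thick stud. I let go of both, backed the gripper about 80 mm clear and handed the job in at about 26 s of the 72 s allowed.

- **Large gauge in the grip:** it came out of the pick pitched about 7° in the fingers. I levelled it by turning the tool before lowering it over the stud head.
- **Final position:** in the last wrist picture both plates lie flat, with most depth readings on the plates at 5–8 mm above the panel for a 6 mm plate. Each stud sits at its slot end: the slot centre is about 2 mm below the stud axis, which matches the shank touching the end. Both gauges point down the slope to within about 0.7°.
- **Checks that disagreed:** fitting the large gauge from its keyhole alone gave a yaw of −11°. That fit was poor; the keyhole-and-ring fit gave −0.65°, and the picture shows the gauge straight. Two of the small gauge's depth readings fell on a gripper finger or the grip block, so I ignored them.
- **Left alone:** the medium gauge and the left loudspeaker driver look unchanged in that picture. The driver near the pile was out of view, but it was still standing when I last saw it, just before the large gauge was picked up.

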